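Push the test tray home and shut the fixture cover

ROBOT

A 6-joint arm with a two-finger parallel gripper is mounted at the origin on the work surface. World frame = base frame: x ahead of the robot, y to its left, z up, the work surface at z = 0. Lengths are in m, angles in degrees, forces in N, time in s.
With the tool pointing down it reaches from about 0.4 to 0.825 m from the base axis. Payload 7 kg.
Tool frame: the origin (TCP) lies between the finger pads; the fingertips stand 19 mm ahead of it and the grasp point (between the pads) is the TCP (r.finger_overhang is the distance from the TCP to the fingertips, in m); z points along the fingers, y is the direction in which the jaws open and shut (so a half turn about z gives the same grasp; the last joint's range is limited). The gripper opens to 88 mm and grips with 3 to 60 N. Pads are 19 mm wide; open, the fingers measure 130 mm over their backs; the gripper's body (78 mm by 193 mm) begins 47 mm behind the grasp point.
Start: joints at [-56.03, 20.546, 0.682, 0, -70.136, -16.507], TCP at [0.203, -0.644, 0.206] pointing down, gripper open.
Joint ranges: [-176.03, 176.03], [-82.01, 121.73], [-58.28, 71.71], [-173.87, 95.51], [-174.79, -0.11], [-173.66, 173.66]. Speed limits (degrees/s): [136.94, 136.94, 172.46, 180, 180, 180].

INTERFACE

Orientations are given as [roll, pitch, yaw] about the fixed x, y, z axes, in that order (R = Rz(yaw) Ry(pitch) Rx(roll)).
In Python, from plant import r, optics gives the robot as it stands. The module is installed in compiled form; this text tells all that it offers.
- The arm moves only by the tool step_arm, never from a script. Its argument "increments" is a list of rows, each an object of numbers: "tx", "ty", "tz": the shift along the world's x, y, z in mm; "ax", "ay", "az": the turn, a rotation vector about the world's x, y, z in degrees; "claw": the gripper command: -1 is shut, 1 is fully open, values between are in proportion. In form: [{"tx": .., "ty": .., "tz": .., "ax": .., "ay": .., "az": .., "claw": ..}, ...]. A call has 1 to 12 rows; each row shifts and turns the commanded pose from where the row before left it; what a row does not reach is not made up. A row lasts 1/10 s, in which the tool goes at most 50 mm and 8.59 degrees, less where a joint would pass 70% of its speed; a pose out of reach is approached as far as the arm can. A call with a gripper value outside its range is refused whole. The fingers move at their own pace and stop on an object; "newtons" is the grip in N (left out, the last holds). Time passes only in rows, so rows that do not move let the fingers close. It gives the time, the measured TCP pose, the force and the opening at its end, in the units of the state.
- r.get_state(): the state, without advancing time (a new reading comes with each control period).
- optics.capture(name): name is "side" or "top" or "wrist"; returns a dict with "image" (420x560x3 uint8, blue, green, red), "depth" (420x560 float32, m along the optical axis (not along the pixel's ray), 0 where there is no reading), "fx", "fy", "cx", "cy" (pixels), "R" (3x3) and "t" (3): a world point X has camera coordinates R X + t. Camera axes: x right, y down, z forward; pixel columns grow to the right and rows downward; lengths in m; the calibration is good to about 2 mm. The wrist camera is an equidistant fisheye: a pixel r from the principal point sees the ray r / f radians off the axis. A picture is of the moment at which its call begins.
- r.close_job(): hands the job in, once; it reports no verdict.
The state is a dict: "time_s": time; "joints": joint angles; "qd": joint speeds; "joint_torque": joint torques, N m; "tcp_pos": TCP position; "eef_rot": TCP orientation; "contact_force": force on the tool from outside, world axes, zero at the start; "moment": the same for the moment, N m; "gripper_width": finger opening in m.
Only numpy, scipy, OpenCV 4.12 (cv2) and the standard library are available. Lean on these libraries where they do the work, as an engineer would, in place of code of your own. Each camera call takes 0.05 s, during which the arm holds its last target. There are 200 camera calls.

TASK

Get the board test fixture ready to run, pushing with the fingertips only: push the blue-fronted tray fully home into the fixture while the cover still stands open, then push the cover down (its orange pad is made for this) until it is fully shut. Do not slam either one, and touch neither the circuit board on the tray nor the pin plate inside the cover. Leave the headset, probe post, jar and screwdriver standing or lying where they are: nothing here is to be picked up.

Things in the scene. Friction and masses are not known exactly. Their poses are not given: they have to be found in the camera images.
- fixture: Grey bench-top test fixture, fixed to the bench, 200 mm long (its x) by 160 mm wide (its y), side walls 52 mm high. Origin at the centre of its underside, on the bench. The tray comes out of its -x end; the cover is hinged along its +y side. z up. It stands at a different place and yaw each time, roughly with its tray end to the robot's left and its hinge away from the robot.
- tray (a joint): How far the sliding tray is pulled out along the fixture's -x, in m: 0 fully home (its blue front face is then flush with the ends of the fixture's side walls), about 0.06 to 0.10 at the start. Runs with light friction (about 2 N, plus 5 N per m/s), no spring or latch, and stays where left.
- cover (a joint): Opening angle of the cover in rad: 0 fully shut (lying level on the side walls), about 0.75 to 1.1 at the start. A stiff friction hinge (about 0.4 N m): the cover stays where it is left and neither falls nor springs back; some 3 to 5 N at the pad move it.
- tray_front (a point): Centre of the flat front face of the tray's blue block; moves with the tray, same axes as the fixture, so the outward direction is -x and pushing goes along +x. The face is 132 mm wide and runs from 14 to 46 mm above the bench (this point: 30 mm). The block is 50 mm deep and has a yellow stripe on its face. The cover never overhangs this block when the tray is home.
- cover_pad (a point): Centre of the outer (upper) face of the orange push pad (100 by 28 mm) near the cover's free edge; moves with the cover, its z is the cover's outward normal. 135 mm from the hinge axis along the cover, 14 mm off the plane through the axis; the free edge is 20 mm further out. 67 mm above the bench when shut. The cover is a 140 by 155 mm aluminium plate.
- cover_hinge (a point): Point on the cover's hinge axis, mid-length, fixed to the fixture (25 mm to its +x, 80 mm to its +y, 53 mm above the bench), same axes as the fixture. The axis runs along x. When shut the cover extends from here along -y; opening turns that direction upward to +z.
- board (a point): Green circuit board, 110 by 95 mm, clipped to the tray behind the blue block. This point: the centre of its upper face; moves with the tray. Not to be touched by the fingers.
- pins (a point): Cream contact-pin plate, 110 by 100 mm and 11 mm deep with its pins, on the underside of the cover. This point: the centre of the face that carries the pins, 6 mm under the mounting face; moves with the cover. Not to be touched by the fingers.
- headset: Loose black headset lying on the bench beyond the fixture's +x end, about 180 by 210 mm over all and 42 mm high. Origin on the bench, midway between the ear cups. Bystander.
- post: Loose black probe post standing on a 40 mm steel foot, 62 mm high. Origin under its centre. Bystander; it stands beside the tray or on the fixture's -y side (it and the jar trade places).
- jar: Loose small jar with yellow cap, 42 mm across and 55 mm high. Origin under its centre. Bystander; it has the post's other place.
- screwdriver: Loose black-handled screwdriver, 170 mm, lying on the bench along the hinge side of the fixture. Origin on the bench, about mid-length. Bystander.

How it is judged:
By the outcome, as a careful person would: the job done as asked, in the order asked, and still so for the second after the job is handed in, with the robot touching nothing.
It also fails if it takes over 48 s, if anything falls off the work surface, if the arm or the gripper's body presses on something with over 40 N, if the wrist force passes 120 N, or if a joint passes its speed limit or range.

## Working session

There is one attempt and no reset: what is moved stays moved. The work goes in short steps, Python scripts to look and compute and a tool call to move; the robot and the scene stay as the last step left them, time stands still between calls to the robot, and variables do not carry over. Pictures are saved under pics/ and viewed, about 8 in all and at most 12, crops included, and the job is handed in when it is done.

Besides the shell and the picture viewer there is one more tool, called after "Request:" by a JSON object that holds its "op" and its "data". step_arm: Moves the arm, as the interface text tells. Its arguments: {"type":"object","properties":{"increments":{"type":"array","items":{"type":"object","properties":{"tx":{"type":"number"},"ty":{"type":"number"},"tz":{"type":"number"},"ax":{"type":"number"},"ay":{"type":"number"},"az":{"type":"number"},"claw":{"type":"number"}}}},"newtons":{"type":"number"}},"required":["increments"]}

```bash
mkdir -p pics
cat > h.py <<'E'
import numpy as np, cv2, pickle
from plant import r, optics
def cap(n,tag):
    c=optics.capture(n); cv2.imwrite(f'pics/{tag}.png',c['image']); pickle.dump(c,open(f'pics/{tag}.pkl','wb')); return c
def cloud(c):
    v,u=np.mgrid[:420,:560]; d=c['depth']
    P=np.stack([(u-c['cx'])/c['fx']*d,(v-c['cy'])/c['fy']*d,d],-1)
    W=(P-c['t'])@c['R']; W[d<=0]=np.nan; return W
E
python3 - <<'E'
from h import *
for n in('top','side'):
    c=cap(n,n+'0'); print(n,c['R'].round(3).tolist(),c['t'].round(3).tolist(),c['fx'])
a=[cv2.imread(f'pics/{n}0.png') for n in('top','side')]
print(r.get_state())
E
```

```text
top [[0.003, -1.0, -0.015], [-0.995, -0.001, -0.096], [0.096, 0.015, -0.995]] [-0.04, 0.582, 0.783] 390.8450213827081
side [[-0.98, -0.198, -0.01], [-0.119, 0.628, -0.769], [0.159, -0.752, -0.639]] [0.534, 0.144, 0.81] 527.2367726185337
{'time_s': 0.1, 'joints': array([-5.60307518e+01,  2.05864269e+01,  6.38356019e-01, -1.81241637e-02,
       -7.01352162e+01, -1.65066239e+01]), 'qd': array([-0.04600433, -0.14163554,  0.06628339,  0.07140716,  0.0122538 ,
       -0.03459745]), 'joint_torque': array([-1.88052189e-03, -5.84160161e+01,  2.93751758e+01,  7.01550901e+00,
        1.01514818e-02, -9.80560571e-05]), 'tcp_pos': array([ 0.20238432, -0.64344985,  0.20482032]), 'eef_rot': array([ 1.79915304e+02, -7.32965183e-03, -1.62543541e+02]), 'contact_force': array([-0.03601268, -0.13533033,  0.83922186]), 'moment': array([ 0.07940088, -0.04430369, -0.03895344]), 'gripper_width': 0.08769433851690031}
```

View pics/top0.png

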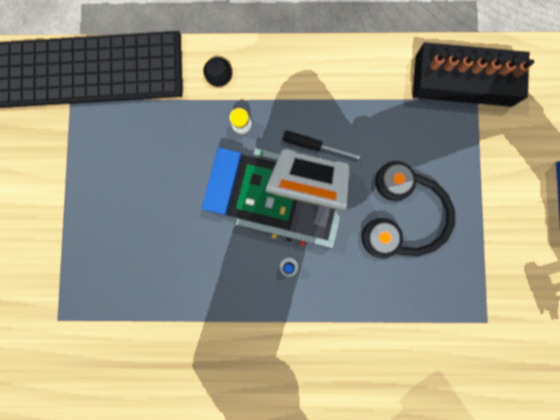

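View pics/side0.png

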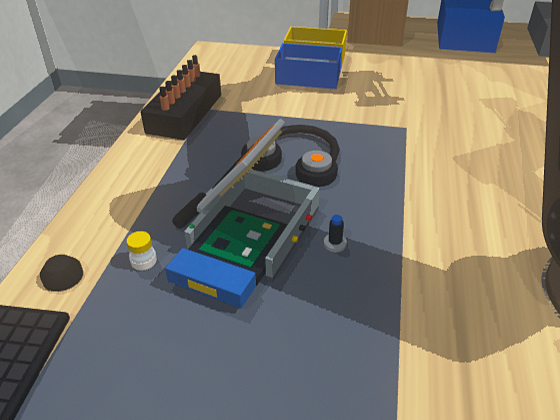

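The top view shows the blue block at (221,181), the orange pad at (308,188), the jar at (240,120) and the post at (289,267). The side view shows the tray pulled out, with its front face and yellow stripe at (203,288).

Run:
```python
from h import *
for n in('top0','side0'):
    c=pickle.load(open(f'pics/{n}.pkl','rb')); W=cloud(c); I=c['image']; H=cv2.cvtColor(I,cv2.COLOR_BGR2HSV)
    h,s,v=[H[...,i].astype(int) for i in range(3)]
    ok=np.isfinite(W[...,0])&(W[...,0]>.3)&(W[...,0]<.85)&(abs(W[...,1])<.35)
    M={'blue':(h>100)&(h<125)&(s>150)&ok,'orange':(h>5)&(h<18)&(s>170)&ok&(W[...,2]>.06),'board':(h>60)&(h<90)&(s>120)&ok,'yellow':(h>20)&(h<35)&(s>150)&ok}
    print(n)
    for k,m in M.items():
        nn,L,st,_=cv2.connectedComponentsWithStats(m.astype(np.uint8))
        for i in range(1,nn):
            if st[i,4]<25: continue
            p=W[L==i]; 
            print(k,st[i].tolist(),'med',np.median(p,0).round(4),'min',np.percentile(p,2,axis=0).round(3),'max',np.percentile(p,98,axis=0).round(3))
            if k=='blue' and st[i,4]>300:
                q=p[(p[:,2]>np.median(p[p[:,2]>.035][:,2])-.004)]
                rc=cv2.minAreaRect((q[:,:2]*1000).astype(np.float32)); print('  top face z',np.median(q[:,2]).round(4),rc, cv2.boxPoints(rc).round(1).tolist())
            if k=='orange' and st[i,4]>100:
                q=p-p.mean(0); U,S,V=np.linalg.svd(q,full_matrices=False); print('  mean',p.mean(0).round(4),'axes',V.round(3).tolist(),(S/np.sqrt(len(q))).round(4)*np.sqrt(12))
    # profile of things >40mm grey near fixture
```

```text
top0
blue [202, 148, 40, 67, 1608] med [0.6297 0.1005 0.045 ] min [0.568 0.069 0.033] max [0.694 0.133 0.048]
  top face z 0.0451 ((630.9346923828125, 101.86514282226562), (50.17510223388672, 131.64280700683594), 76.49048614501953) [[561.0999755859375, 92.80000305175781], [689.0999755859375, 62.099998474121094], [700.7999877929688, 110.9000015258789], [572.7999877929688, 141.60000610351562]]
blue [284, 264, 9, 9, 70] med [ 0.4549 -0.0365  0.0605] min [ 0.447 -0.044  0.05 ] max [ 0.462 -0.029  0.064]
orange [280, 180, 56, 19, 388] med [ 0.5962 -0.0709  0.1671] min [ 0.582 -0.117  0.157] max [ 0.611 -0.026  0.176]
  mean [ 0.5962 -0.0716  0.1669] axes [[-0.231, -0.973, -0.005], [0.603, -0.139, -0.786], [0.764, -0.184, 0.618]] [0.09699485 0.02320948 0.00207846]
board [236, 164, 57, 57, 1500] med [0.5981 0.0236 0.0328] min [ 0.557 -0.038  0.029] max [0.662 0.066 0.036]
yellow [230, 108, 18, 19, 274] med [0.7605 0.0658 0.0538] min [ 0.743  0.049 -0.   ] max [0.797 0.084 0.057]
side0
blue [332, 215, 10, 11, 90] med [ 0.4551 -0.0329  0.0605] min [ 0.448 -0.044  0.053] max [ 0.463 -0.028  0.
[... 202 characters left out ...]
875), 76.63948059082031) [[561.5, 92.69999694824219], [691.2000122070312, 61.900001525878906], [703.2000122070312, 112.5], [573.5, 143.3000030517578]]
orange [237, 125, 36, 39, 65] med [ 0.6    -0.0691  0.1714] min [ 0.579 -0.12   0.136] max [ 0.625 -0.023  0.178]
board [199, 210, 81, 58, 2233] med [0.6101 0.0119 0.0334] min [ 0.56  -0.049  0.031] max [0.661 0.065 0.036]
yellow [127, 231, 25, 22, 437] med [0.7598 0.071  0.0538] min [ 0.744 -0.002  0.   ] max [0.797 0.085 0.056]
yellow [292, 236, 6, 6, 30] med [ 0.5202 -0.0051  0.0328] min [ 0.516 -0.01   0.028] max [ 0.524 -0.001  0.036]
yellow [188, 280, 29, 17, 173] med [0.638  0.127  0.0311] min [0.615 0.121 0.024] max [0.661 0.133 0.039]
```

Request:
{"op": "step_arm", "data": {"increments": [{"tz": 45,"claw": -1},{"tz": 45},{"tx": 22,"ty": 40,"az": 5.9},{"tx": 22,"ty": 40,"az": 5.9},{"tx": 22,"ty": 40,"az": 5.9},{"tx": 22,"ty": 40,"az": 5.9},{"tx": 22,"ty": 40,"az": 5.9},{"tx": 22,"ty": 40,"az": 5.9},{"tx": 22,"ty": 40,"az": 5.9},{"tx": 22,"ty": 40,"az": 5.9},{"tx": 22,"ty": 40,"az": 5.9},{"tx": 22,"ty": 40,"az": 5.9}], "newtons": 20}}

```text
$.increments[0]: bad value
```

Request:
{"op": "step_arm", "data": {"increments": [{"tx": 22,"ty": 40},{"tx": 22,"ty": 40},{"tx": 22,"ty": 40},{"tx": 22,"ty": 40},{"tx": 22,"ty": 40},{"tx": 22,"ty": 40},{"tx": 22,"ty": 40},{"tx": 22,"ty": 40,"ax": -5.8,"ay": 1.4},{"tx": 22,"ty": 40,"ax": -5.8,"ay": 1.4},{"tx": 22,"ty": 40},{},{}]}}

```text
$.increments[0]: bad value
```

Request:
{"op": "step_arm", "data": {"increments": [{"tx": 0,"ty": 0,"tz": 45,"ax": 0,"ay": 0,"az": 0,"claw": -1},{"tx": 0,"ty": 0,"tz": 45,"ax": 0,"ay": 0,"az": 0,"claw": -1},{"tx": 22,"ty": 40,"tz": 0,"ax": 0,"ay": 0,"az": 5.9,"claw": -1},{"tx": 22,"ty": 40,"tz": 0,"ax": 0,"ay": 0,"az": 5.9,"claw": -1},{"tx": 22,"ty": 40,"tz": 0,"ax": 0,"ay": 0,"az": 5.9,"claw": -1},{"tx": 22,"ty": 40,"tz": 0,"ax": 0,"ay": 0,"az": 5.9,"claw": -1},{"tx": 22,"ty": 40,"tz": 0,"ax": 0,"ay": 0,"az": 5.9,"claw": -1},{"tx": 22,"ty": 40,"tz": 0,"ax": 0,"ay": 0,"az": 5.9,"claw": -1},{"tx": 22,"ty": 40,"tz": 0,"ax": 0,"ay": 0,"az": 5.9,"claw": -1},{"tx": 22,"ty": 40,"tz": 0,"ax": 0,"ay": 0,"az": 5.9,"claw": -1},{"tx": 22,"ty": 40,"tz": 0,"ax": 0,"ay": 0,"az": 5.9,"claw": -1},{"tx": 22,"ty": 40,"tz": 0,"ax": 0,"ay": 0,"az": 5.9,"claw": -1}], "newtons": 20}}

```text
time_s: 1.3
tcp_pos: [0.4228, -0.242, 0.2956]
eef_rot: [-180.0, 0.0, -103.3]
contact_force: [0.3, -0.9, 0.1]
gripper_width: 0.0013
```

Request:
{"op": "step_arm", "data": {"increments": [{"tx": 22,"ty": 40,"tz": 0,"ax": 0,"ay": 0,"az": 0,"claw": -1},{"tx": 22,"ty": 40,"tz": 0,"ax": 0,"ay": 0,"az": 0,"claw": -1},{"tx": 22,"ty": 40,"tz": 0,"ax": 0,"ay": 0,"az": 0,"claw": -1},{"tx": 22,"ty": 40,"tz": 0,"ax": 0,"ay": 0,"az": 0,"claw": -1},{"tx": 22,"ty": 40,"tz": 0,"ax": 0,"ay": 0,"az": 0,"claw": -1},{"tx": 22,"ty": 40,"tz": 0,"ax": 0,"ay": 0,"az": 0,"claw": -1},{"tx": 22,"ty": 40,"tz": 0,"ax": 0,"ay": 0,"az": 0,"claw": -1},{"tx": 22,"ty": 40,"tz": 0,"ax": 0,"ay": 0,"az": 0,"claw": -1},{"tx": 23,"ty": 41,"tz": 0,"ax": -5.8,"ay": 1.4,"az": 0,"claw": -1},{"tx": 23,"ty": 41,"tz": 0,"ax": -5.8,"ay": 1.4,"az": 0,"claw": -1},{"tx": 0,"ty": 0,"tz": -40,"ax": 0,"ay": 0,"az": 0,"claw": -1},{"tx": 0,"ty": 0,"tz": -40,"ax": 0,"ay": 0,"az": 0,"claw": -1}]}}

```text
time_s: 2.5
tcp_pos: [0.645, 0.1611, 0.2123]
eef_rot: [179.9, -12.0, -103.3]
contact_force: [0.1, -0.3, -1.0]
gripper_width: 0.0004
```

Request:
{"op": "step_arm", "data": {"increments": [{"tx": 0,"ty": 0,"tz": -40,"ax": 0,"ay": 0,"az": 0,"claw": -1},{"tx": 0,"ty": 0,"tz": -40,"ax": 0,"ay": 0,"az": 0,"claw": -1},{"tx": 0,"ty": 0,"tz": -40,"ax": 0,"ay": 0,"az": 0,"claw": -1},{"tx": 0,"ty": 0,"tz": -30,"ax": 0,"ay": 0,"az": 0,"claw": -1},{"tx": 0,"ty": 0,"tz": -15,"ax": 0,"ay": 0,"az": 0,"claw": -1},{"tx": 0,"ty": 0,"tz": 0,"ax": 0,"ay": 0,"az": 0,"claw": -1}]}}

```text
time_s: 3.1
tcp_pos: [0.6433, 0.1573, 0.0483]
eef_rot: [179.8, -12.1, -103.5]
contact_force: [-0.4, 0.1, 0.5]
gripper_width: 0.0002
```

Run:
```python
from h import *
cap('side','side1')
```

```text
(no output)
```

View pics/side1.png

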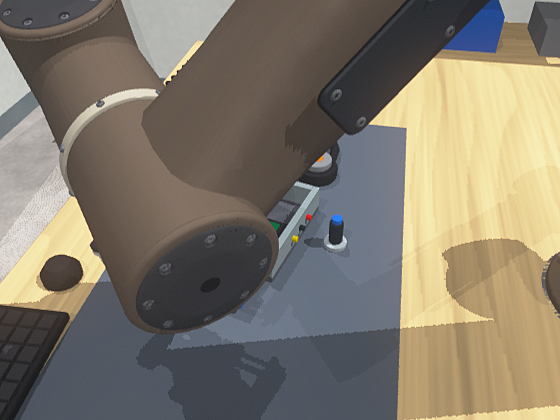

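The side view is now blocked by the wrist, with only the post (336,232) and the fixture wall (295,230) visible. I'll check arm clearance to the cover from the top.

Run:
```python
from h import *
a=cap('top','top1'); b=cap('wrist','wr1')
cv2.imwrite('pics/m1.png',cv2.resize(np.hstack([a['image'],b['image']]),(800,300)))
W=cloud(pickle.load(open('pics/side1.pkl','rb')))
p=W[np.isfinite(W[...,0])]; p=p[(p[:,2]>.08)&(p[:,0]<.72)&(p[:,0]>.4)]
for x in np.arange(.45,.72,.04):
    q=p[abs(p[:,0]-x)<.02]; q=q[q[:,1]<.12]
    if len(q): print(x.round(2),[ (round(y,2),round(float(q[abs(q[:,1]-y)<.01][:,2].min()),3)) for y in np.arange(-.1,.13,.03) if (abs(q[:,1]-y)<.01).any()])
```

```text
(no output)
```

View pics/m1.png

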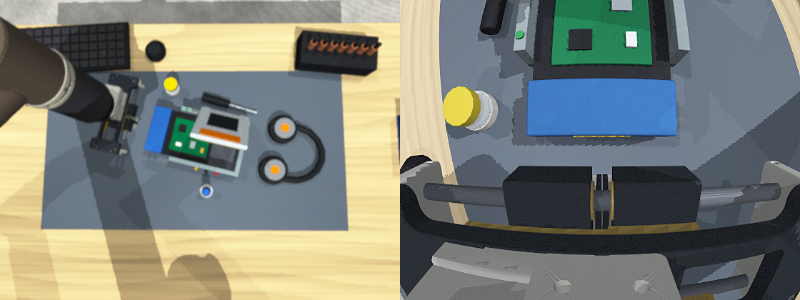

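The top view shows the arm coming in from the left, well clear of the cover. The wrist view shows the closed fingers centred in front of the blue face, clear of the jar. I'll push along the fixture's +x.

Request:
{"op": "step_arm", "data": {"increments": [{"tx": -1.4,"ty": -5.8,"tz": -2,"ax": 0,"ay": 0,"az": 0,"claw": -1},{"tx": -1.2,"ty": -4.9,"tz": 0,"ax": 0,"ay": 0,"az": 0,"claw": -1},{"tx": -1,"ty": -3.9,"tz": 0,"ax": 0,"ay": 0,"az": 0,"claw": -1},{"tx": -0.7,"ty": -2.9,"tz": 0,"ax": 0,"ay": 0,"az": 0,"claw": -1},{"tx": -0.7,"ty": -2.9,"tz": 0,"ax": 0,"ay": 0,"az": 0,"claw": -1},{"tx": -0.7,"ty": -2.9,"tz": 0,"ax": 0,"ay": 0,"az": 0,"claw": -1},{"tx": -0.9,"ty": -3.9,"tz": 0,"ax": 0,"ay": 0,"az": 0,"claw": -1},{"tx": -0.9,"ty": -3.9,"tz": 0,"ax": 0,"ay": 0,"az": 0,"claw": -1},{"tx": -1,"ty": -3.9,"tz": 0,"ax": 0,"ay": 0,"az": 0,"claw": -1},{"tx": -1,"ty": -3.9,"tz": 0,"ax": 0,"ay": 0,"az": 0,"claw": -1}]}}

```text
time_s: 4.25
tcp_pos: [0.635, 0.1189, 0.0486]
eef_rot: [180.0, -11.9, -103.5]
contact_force: [-0.1, 0.2, -0.6]
gripper_width: 0.0005
```

Run:
```python
from h import *
b=cap('wrist','wr2'); a=cap('top','top2')
cv2.imwrite('pics/m2.png',np.hstack([cv2.resize(a['image'][100:300,60:340],(400,286)),cv2.resize(b['image'],(400,286))]))
print(r.get_state()['contact_force'],r.get_state()['tcp_pos'])
W=cloud(a);H=cv2.cvtColor(a['image'],cv2.COLOR_BGR2HSV).astype(int)
m=(H[...,0]>100)&(H[...,0]<125)&(H[...,1]>150)&(W[...,0]>.55)
q=W[m];q=q[q[:,2]>.04];print(cv2.minAreaRect((q[:,:2]*1000).astype(np.float32)))
```

```text
[ 0.25612185  0.16289762 -0.16667117] [0.63483014 0.1186879  0.04867514]
((630.7520141601562, 101.89404296875), (50.73777389526367, 131.13059997558594), 76.39183044433594)
```

View pics/m2.png

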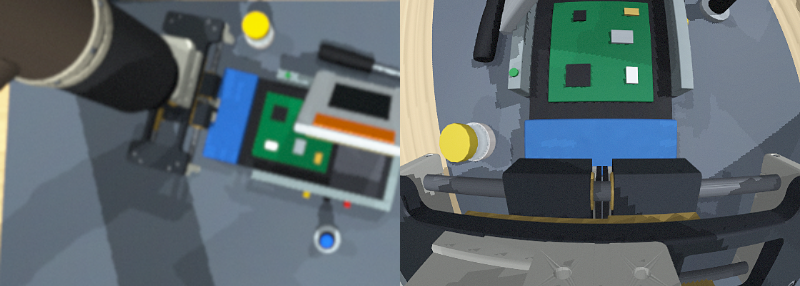

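Run:
```python
from h import *
a=pickle.load(open('pics/top2.pkl','rb')); b=pickle.load(open('pics/wr2.pkl','rb'))
from scipy.spatial.transform import Rotation as Ro
T=np.array([.6348,.1187,.0487]); z=Ro.from_euler('xyz',[180,-11.9,-103.5],degrees=True).apply([0,0,1]); print(z)
def proj(c,X):
    p=c['R']@X+c['t']; return (c['fx']*p[0]/p[2]+c['cx'],c['fy']*p[1]/p[2]+c['cy'],p[2])
for k in(-.047,0,.019): print('top',k,proj(a,T+k*z),T+k*z)
for k in(-.03,0,.019):
    p=b['R']@(T+k*z)+b['t']; th=np.arctan2(np.hypot(p[0],p[1]),p[2]); ph=np.arctan2(p[1],p[0]); print('wrist',k,p,b['cx']+b['fx']*th*np.cos(ph),b['cy']+b['fx']*th*np.sin(ph))
X=np.array([.6375,.1265,.046]);p=b['R']@X+b['t']; th=np.arctan2(np.hypot(p[0],p[1]),p[2]); ph=np.arctan2(p[1],p[0]);print('face',b['cx']+b['fx']*th*np.cos(ph),b['cy']+b['fx']*th*np.sin(ph))
W=cloud(a); 
I=a['image'].copy()
for k,col in((-.047,(255,0,255)),(.019,(0,0,255))):
    u,v,_=proj(a,T+k*z); cv2.drawMarker(I,(int(u),int(v)),col,0,4)
t=cv2.resize(I[130:240,150:260],(560,560),interpolation=cv2.INTER_NEAREST); cv2.imwrite('pics/m3.png',t)
for v in range(165,196,4): print(v,[(u,tuple(W[v,u].round(3))) for u in range(190,215,3)])
```

```text
[-0.04813741 -0.20050675 -0.97850899]
top -0.047 (np.float64(202.37513956059036), np.float64(173.04865057029713), np.float64(0.7514167635629565)) [0.63706246 0.12812382 0.09468992]
top 0 (np.float64(212.29016440103732), np.float64(178.14677972236126), np.float64(0.7968319814435568)) [0.6348 0.1187 0.0487]
top 0.019 (np.float64(215.98479378500338), np.float64(180.04649233746562), np.float64(0.8151913248420973)) [0.63388539 0.11489037 0.03010833]
wrist -0.03 [-0.00034684  0.02792949  0.16160795] 281.81188662297495 268.2590427337001
wrist 0 [-0.00032906  0.02046597  0.19066471] 281.94387770441904 247.38127969748928
wrist 0.019 [-0.00031781  0.01573907  0.20906733] 282.0095796791139 237.0433992770635
face 280.6157029165121 260.19877510044
165 [(190, (np.float64(0.632), np.float64(0.125), np.float64(0.196))), (193, (np.float64(0.635), np.float64(0.122), np.float64(0.185))), (196, (np.float64(0.637), np.float64(0.12), np.float64(0.175))), (199, (np.float64(0.64), np.float64(0.119), np.float64(0.16))), (202, (np.float64(0.639), np.float64(0.113), np.float64(0.162))), (205, (np.float64(0.639
[... 3712 characters left out ...]
float64(0.122), np.float64(0.043))), (214, (np.float64(0.613), np.float64(0.115), np.float64(0.045)))]
193 [(190, (np.float64(0.589), np.float64(0.13), np.float64(0.171))), (193, (np.float64(0.61), np.float64(0.17), np.float64(0.001))), (196, (np.float64(0.591), np.float64(0.124), np.float64(0.154))), (199, (np.float64(0.591), np.float64(0.119), np.float64(0.153))), (202, (np.float64(0.611), np.float64(0.151), np.float64(-0.001))), (205, (np.float64(0.611), np.float64(0.145), np.float64(-0.001))), (208, (np.float64(0.605), np.float64(0.128), np.float64(0.044))), (211, (np.float64(0.605), np.float64(0.121), np.float64(0.045))), (214, (np.float64(0.605), np.float64(0.116), np.float64(0.043)))]
```

View pics/m3.png

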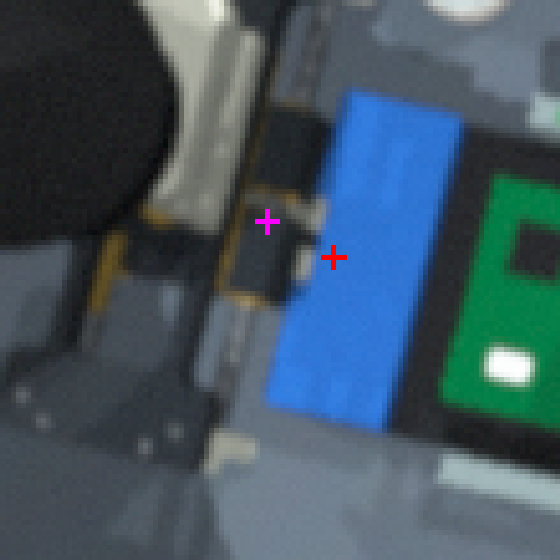

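The tray has not moved and the force is about 0. The red mark, where the tip should be, lies on visible blue in the zoomed top view. I'll check the tool pose against the wrist depth.

```bash
cat >> h.py <<'E'
def wcloud(c):
    v,u=np.mgrid[:420,:560]; x=(u-c['cx'])/c['fx'];y=(v-c['cy'])/c['fy'];th=np.hypot(x,y)+1e-9
    s=np.tan(th)/th; d=c['depth']; P=np.stack([x*s*d,y*s*d,d],-1); W=(P-c['t'])@c['R']; W[d<=0]=np.nan; return W
E
python3 - <<'E'
from h import *
for n in('wr1','wr2'):
    b=pickle.load(open(f'pics/{n}.pkl','rb')); W=wcloud(b); H=cv2.cvtColor(b['image'],cv2.COLOR_BGR2HSV).astype(int)
    m=(H[...,0]>100)&(H[...,0]<125)&(H[...,1]>150); q=W[m]; q=q[np.isfinite(q[:,0])]; print(n,m.sum(),'blue med',np.median(q,0).round(4),np.percentile(q,[2,98],axis=0).round(3).tolist())
    g=(H[...,0]>60)&(H[...,0]<90)&(H[...,1]>120); print('board',np.nanmedian(W[g],0).round(4))
    for u in(268,276,280,282,284,290,300): print(u,[(v,tuple(W[v,u].round(3).tolist()),b['depth'][v,u].round(3)) for v in range(222,300,8)])
    print('cam',(-b['R'].T@b['t']).round(3))
E
```

```text
wr1 16840 blue med [0.6317 0.1016 0.0466] [[0.57, 0.069, 0.045], [0.694, 0.134, 0.048]]
board [0.614  0.0269 0.0347]
268 [(222, (0.653, 0.145, 0.001), np.float32(0.241)), (230, (0.654, 0.151, 0.001), np.float32(0.241)), (238, (0.644, 0.14, 0.152), np.float32(0.09)), (246, (0.645, 0.142, 0.152), np.float32(0.09)), (254, (0.645, 0.143, 0.159), np.float32(0.083)), (262, (0.645, 0.145, 0.161), np.float32(0.081)), (270, (0.646, 0.147, 0.162), np.float32(0.08)), (278, (0.646, 0.149, 0.163), np.float32(0.08)), (286, (0.647, 0.15, 0.163), np.float32(0.079)), (294, (0.647, 0.152, 0.165), np.float32(0.078))]
276 [(222, (0.647, 0.146, 0.001), np.float32(0.24)), (230, (0.648, 0.152, 0.001), np.float32(0.241)), (238, (0.65, 0.158, 0.0), np.float32(0.242)), (246, (0.647, 0.153, 0.078), np.float32(0.164)), (254, (0.647, 0.155, 0.089), np.float32(0.154)), (262, (0.647, 0.157, 0.1), np.float32(0.143)), (270, (0.644, 0.148, 0.159), np.float32(0.083)), (278, (0.644, 0.15, 0.161), np.float32(0.082)), (286, (0.645, 0.151, 0.161), np.float32(0.081)), (294, (0.646, 0.154, 0.158), np.float32(0.084))]
280 [(
[... 5351 characters left out ...]
 0.109, 0.155), np.float32(0.084)), (278, (0.631, 0.111, 0.157), np.float32(0.082)), (286, (0.631, 0.113, 0.157), np.float32(0.082)), (294, (0.632, 0.116, 0.155), np.float32(0.085))]
300 [(222, (0.621, 0.107, 0.047), np.float32(0.192)), (230, (0.622, 0.111, 0.047), np.float32(0.192)), (238, (0.626, 0.102, 0.151), np.float32(0.087)), (246, (0.626, 0.103, 0.158), np.float32(0.081)), (254, (0.627, 0.104, 0.163), np.float32(0.076)), (262, (0.627, 0.106, 0.165), np.float32(0.074)), (270, (0.628, 0.108, 0.166), np.float32(0.073)), (278, (0.628, 0.11, 0.164), np.float32(0.075)), (286, (0.628, 0.112, 0.164), np.float32(0.075)), (294, (0.629, 0.114, 0.164), np.float32(0.075))]
cam [0.628 0.091 0.238]
```

Run:
```python
from h import *
from scipy.spatial.transform import Rotation as Ro
b=pickle.load(open('pics/wr2.pkl','rb')); W=wcloud(b)
T=np.array([.6348,.1187,.0487]); R=Ro.from_euler('xyz',[180,-11.9,-103.5],degrees=True).as_matrix()
L=(W-T)@R
for u in(272,274,276,279,284,288,291,294): print(u,[(v,(L[v,u]*1000).round(0).tolist()) for v in range(238,270,2) if L[v,u,2]<.0 and L[v,u,2]>-.08])
print(r.finger_overhang, r.get_state()['gripper_width'])
```

```text
272 [(244, [12.0, -5.0, -26.0]), (246, [12.0, -5.0, -29.0]), (248, [11.0, -5.0, -31.0]), (250, [12.0, -5.0, -34.0]), (252, [11.0, -5.0, -37.0]), (254, [12.0, -4.0, -40.0]), (256, [11.0, -4.0, -40.0]), (258, [10.0, -4.0, -41.0]), (260, [8.0, -5.0, -39.0]), (262, [8.0, -5.0, -41.0]), (264, [7.0, -5.0, -41.0])]
274 [(244, [11.0, -4.0, -26.0]), (246, [12.0, -4.0, -29.0]), (248, [12.0, -4.0, -32.0]), (250, [11.0, -4.0, -34.0]), (252, [12.0, -4.0, -37.0]), (254, [10.0, -4.0, -37.0]), (256, [10.0, -4.0, -37.0]), (258, [10.0, -4.0, -41.0]), (260, [10.0, -4.0, -43.0]), (262, [10.0, -3.0, -45.0]), (264, [10.0, -3.0, -48.0])]
276 [(244, [10.0, -3.0, -23.0]), (246, [10.0, -3.0, -26.0]), (248, [10.0, -3.0, -28.0]), (250, [10.0, -3.0, -30.0]), (252, [10.0, -3.0, -33.0]), (254, [10.0, -3.0, -36.0]), (256, [10.0, -3.0, -39.0]), (258, [10.0, -3.0, -40.0]), (260, [10.0, -3.0, -43.0]), (262, [10.0, -3.0, -45.0]), (264, [10.0, -2.0, -49.0])]
279 [(244, [10.0, -1.0, -23.0]), (246, [10.0, -1.0, -25.0]), (248, [10.0, -1.0, -28.0]), (250, [10.0, -1.0, -30.0]), (252, [10.0, -1.0, -33.0]), (254, [10.0, -1.0, 
[... 548 characters left out ...]
, 3.0, -31.0]), (252, [10.0, 3.0, -33.0]), (254, [10.0, 3.0, -36.0]), (256, [10.0, 3.0, -38.0]), (258, [10.0, 3.0, -41.0]), (260, [10.0, 3.0, -43.0]), (262, [10.0, 3.0, -46.0]), (264, [10.0, 3.0, -47.0])]
291 [(244, [12.0, 5.0, -27.0]), (246, [12.0, 5.0, -29.0]), (248, [11.0, 4.0, -31.0]), (250, [12.0, 4.0, -35.0]), (252, [11.0, 4.0, -36.0]), (254, [10.0, 4.0, -35.0]), (256, [9.0, 4.0, -36.0]), (258, [10.0, 4.0, -41.0]), (260, [10.0, 4.0, -43.0]), (262, [10.0, 4.0, -45.0]), (264, [10.0, 4.0, -48.0])]
294 [(244, [12.0, 6.0, -27.0]), (246, [12.0, 6.0, -30.0]), (248, [11.0, 6.0, -31.0]), (250, [12.0, 6.0, -35.0]), (252, [12.0, 6.0, -37.0]), (254, [11.0, 6.0, -39.0])]
0.019 0.0006497100719214824
```

The wrist depth shows the fingers end about 21 mm short of the reported TCP. The said tip is 19 mm beyond it, so true tips sit about 40 mm higher up the tool than stated, and they are hovering above the block. I'll back off, go lower and check.

Request:
{"op": "step_arm", "data": {"increments": [{"tx": 3,"ty": 12,"tz": 0,"ax": 0,"ay": 0,"az": 0,"claw": -1},{"tx": 3,"ty": 12,"tz": 0,"ax": 0,"ay": 0,"az": 0,"claw": -1},{"tx": 0,"ty": 0,"tz": 0,"ax": 0,"ay": 0,"az": 0,"claw": -1},{"tx": 0,"ty": 0,"tz": -15,"ax": 0,"ay": 0,"az": 0,"claw": -1},{"tx": 0,"ty": 0,"tz": -15,"ax": 0,"ay": 0,"az": 0,"claw": -1},{"tx": 0,"ty": 0,"tz": -10,"ax": 0,"ay": 0,"az": 0,"claw": -1},{"tx": 0,"ty": 0,"tz": 0,"ax": 0,"ay": 0,"az": 0,"claw": -1}]}}

```text
time_s: 5.05
tcp_pos: [0.6394, 0.1421, 0.006]
eef_rot: [179.8, -12.1, -103.5]
contact_force: [0.0, 0.5, -0.1]
gripper_width: 0.0003
```

```bash
cat >> h.py <<'E'
from scipy.spatial.transform import Rotation as Ro
def tip(b):
    s=r.get_state(); T=s['tcp_pos']; R=Ro.from_euler('xyz',s['eef_rot'],degrees=True).as_matrix(); W=wcloud(b); L=(W-T)@R
    m=(abs(L[...,0]-.010)<.003)&(abs(L[...,1])<.004)&(L[...,2]>-.08)&(L[...,2]<.03)
    print('tcp',T.round(4),s['eef_rot'].round(1),'F',s['contact_force'].round(1),'tip k',np.sort(L[m][:,2])[-8:].round(3),'tip at',(T-.021*R[:,2]).round(4))
    H=cv2.cvtColor(b['image'],cv2.COLOR_BGR2HSV).astype(int); q=W[(H[...,0]>100)&(H[...,0]<125)&(H[...,1]>150)&(abs(W[...,2]-.046)<.004)]
    print('block',cv2.minAreaRect((q[:,:2]*1000).astype(np.float32)))
E
python3 - <<'E'
from h import *
tip(cap('wrist','wr3'))
E
```

```text
tcp [0.6402 0.1425 0.0072] [ 179.9  -12.1 -103.5] F [ 0.5 -0.5  0.1] tip k [0.009 0.009 0.009 0.009 0.009 0.009 0.009 0.01 ] tip at [0.6413 0.1467 0.0278]
block ((631.4365234375, 100.54750061035156), (49.92425537109375, 131.0995330810547), 76.58709716796875)
```

Request:
{"op": "step_arm", "data": {"increments": [{"tx": -0.7,"ty": -2.9,"tz": 0,"ax": 0,"ay": 0,"az": 0,"claw": -1},{"tx": -0.7,"ty": -2.9,"tz": 0,"ax": 0,"ay": 0,"az": 0,"claw": -1},{"tx": -0.5,"ty": -1.9,"tz": 0,"ax": 0,"ay": 0,"az": 0,"claw": -1},{"tx": -0.5,"ty": -1.9,"tz": 0,"ax": 0,"ay": 0,"az": 0,"claw": -1},{"tx": -0.5,"ty": -1.9,"tz": 0,"ax": 0,"ay": 0,"az": 0,"claw": -1},{"tx": -0.7,"ty": -2.9,"tz": 0,"ax": 0,"ay": 0,"az": 0,"claw": -1},{"tx": -0.7,"ty": -2.9,"tz": 0,"ax": 0,"ay": 0,"az": 0,"claw": -1},{"tx": -0.7,"ty": -2.9,"tz": 0,"ax": 0,"ay": 0,"az": 0,"claw": -1},{"tx": -0.9,"ty": -3.9,"tz": 0,"ax": 0,"ay": 0,"az": 0,"claw": -1},{"tx": -0.9,"ty": -3.9,"tz": 0,"ax": 0,"ay": 0,"az": 0,"claw": -1}]}}

```text
time_s: 6.1
tcp_pos: [0.6344, 0.1151, 0.0088]
eef_rot: [-180.0, -11.9, -103.5]
contact_force: [0.5, 2.4, 2.0]
gripper_width: 0.0006
```

Request:
{"op": "step_arm", "data": {"increments": [{"tx": -1,"ty": -4,"tz": 0,"ax": 0,"ay": 0,"az": 0,"claw": -1},{"tx": -1,"ty": -4,"tz": 0,"ax": 0,"ay": 0,"az": 0,"claw": -1},{"tx": -1,"ty": -4,"tz": 0,"ax": 0,"ay": 0,"az": 0,"claw": -1},{"tx": -0.9,"ty": -4,"tz": 0,"ax": 0,"ay": 0,"az": 0,"claw": -1},{"tx": -1,"ty": -4,"tz": 0,"ax": 0,"ay": 0,"az": 0,"claw": -1},{"tx": -1,"ty": -4,"tz": 0,"ax": 0,"ay": 0,"az": 0,"claw": -1},{"tx": -0.9,"ty": -4,"tz": 0,"ax": 0,"ay": 0,"az": 0,"claw": -1},{"tx": -1,"ty": -4,"tz": 0,"ax": 0,"ay": 0,"az": 0,"claw": -1},{"tx": -0.9,"ty": -4,"tz": 0,"ax": 0,"ay": 0,"az": 0,"claw": -1},{"tx": -0.7,"ty": -3,"tz": 0,"ax": 0,"ay": 0,"az": 0,"claw": -1},{"tx": -0.5,"ty": -2,"tz": 0,"ax": 0,"ay": 0,"az": 0,"claw": -1}]}}

```text
time_s: 7.2
tcp_pos: [0.6242, 0.0739, 0.0086]
eef_rot: [180.0, -11.9, -103.5]
contact_force: [1.6, 1.1, 0.4]
gripper_width: 0.0007
```

Run:
```python
from h import *
tip(cap('wrist','wr4'))
```

```text
tcp [0.624  0.0736 0.0086] [ 180.   -11.9 -103.6] F [ 1.2  1.5 -0.3] tip k [-0.027 -0.027 -0.027 -0.027 -0.026 -0.026 -0.026 -0.026] tip at [0.625  0.0779 0.0291]
block ((568.1552734375, 30.905044555664062), (239.68435668945312, 100.52671813964844), 13.579835891723633)
```

Request:
{"op": "step_arm", "data": {"increments": [{"tx": -0.5,"ty": -2,"tz": 0,"ax": 0,"ay": 0,"az": 0,"claw": -1},{"tx": -0.5,"ty": -2,"tz": 0,"ax": 0,"ay": 0,"az": 0,"claw": -1},{"tx": -0.5,"ty": -2,"tz": 0,"ax": 0,"ay": 0,"az": 0,"claw": -1},{"tx": -0.5,"ty": -2,"tz": 0,"ax": 0,"ay": 0,"az": 0,"claw": -1},{"tx": -0.4,"ty": -2,"tz": 0,"ax": 0,"ay": 0,"az": 0,"claw": -1},{"tx": -0.3,"ty": -1,"tz": 0,"ax": 0,"ay": 0,"az": 0,"claw": -1},{"tx": -0.2,"ty": -1,"tz": 0,"ax": 0,"ay": 0,"az": 0,"claw": -1}]}}

```text
time_s: 7.95
tcp_pos: [0.6213, 0.0621, 0.0086]
eef_rot: [180.0, -11.9, -103.5]
contact_force: [0.7, 1.7, 0.6]
gripper_width: 0.0006
```

Request:
{"op": "step_arm", "data": {"increments": [{"tx": -0.2,"ty": -1,"tz": 0,"ax": 0,"ay": 0,"az": 0,"claw": -1},{"tx": -0.2,"ty": -1,"tz": 0,"ax": 0,"ay": 0,"az": 0,"claw": -1},{"tx": -0.3,"ty": -1,"tz": 0,"ax": 0,"ay": 0,"az": 0,"claw": -1}]}}

```text
time_s: 8.25
tcp_pos: [0.6206, 0.0591, 0.0086]
eef_rot: [180.0, -11.9, -103.5]
contact_force: [0.6, 2.4, 0.2]
gripper_width: 0.0005
```

Request:
{"op": "step_arm", "data": {"increments": [{"tx": -0.2,"ty": -1,"tz": 0,"ax": 0,"ay": 0,"az": 0,"claw": -1}]}}

```text
time_s: 8.35
tcp_pos: [0.6204, 0.0581, 0.0086]
eef_rot: [180.0, -11.9, -103.5]
contact_force: [-0.1, 1.3, 0.8]
gripper_width: 0.0006
```

Request:
{"op": "step_arm", "data": {"increments": [{"tx": -0.2,"ty": -1,"tz": 0,"ax": 0,"ay": 0,"az": 0,"claw": -1}]}}

```text
time_s: 8.45
tcp_pos: [0.6201, 0.0571, 0.0086]
eef_rot: [180.0, -11.9, -103.5]
contact_force: [0.1, 2.4, -0.6]
gripper_width: 0.0006
```

Face now near y 0.052; I'll keep going in 1 mm steps until the force rises.

Request:
{"op": "step_arm", "data": {"increments": [{"tx": -0.2,"ty": -1,"tz": 0,"ax": 0,"ay": 0,"az": 0,"claw": -1}]}}

```text
time_s: 8.55
tcp_pos: [0.6199, 0.0561, 0.0086]
eef_rot: [180.0, -11.9, -103.5]
contact_force: [-1.9, 2.1, -0.9]
gripper_width: 0.0006
```

Request:
{"op": "step_arm", "data": {"increments": [{"tx": -0.2,"ty": -1,"tz": 0,"ax": 0,"ay": 0,"az": 0,"claw": -1}]}}

```text
time_s: 8.65
tcp_pos: [0.6198, 0.0554, 0.0086]
eef_rot: [180.0, -11.9, -103.5]
contact_force: [-3.0, 7.3, 0.6]
gripper_width: 0.0006
```

Request:
{"op": "step_arm", "data": {"increments": [{"tx": -0.2,"ty": -1,"tz": 0,"ax": 0,"ay": 0,"az": 0,"claw": -1}]}}

```text
time_s: 8.75
tcp_pos: [0.6199, 0.0554, 0.0086]
eef_rot: [-180.0, -11.8, -103.5]
contact_force: [-3.9, 11.3, 1.2]
gripper_width: 0.0003
```

Run:
```python
from h import *
b=cap('wrist','wr5'); tip(b)
```

```text
tcp [0.6198 0.0554 0.0086] [-180.   -11.8 -103.5] F [-2.1  8.9  1.6] tip k [-0.028 -0.028 -0.028 -0.028 -0.028 -0.027 -0.027 -0.027] tip at [0.6208 0.0596 0.0291]
block ((613.280517578125, 25.235443115234375), (49.86655807495117, 131.3580780029297), 76.8202133178711)
```

View pics/wr5.png

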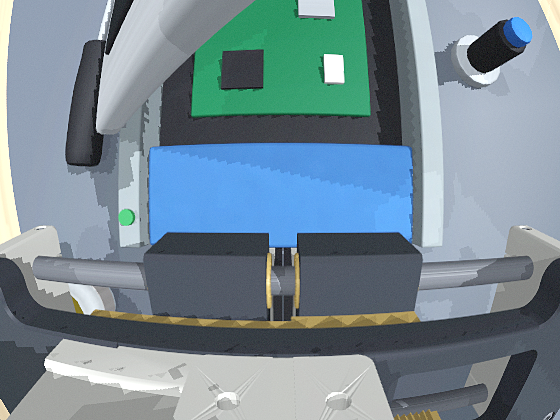

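Force rose to about 11 N and the face stopped at y≈0.05. In the wrist view the blue front edge (row ~245) lines up with the wall ends, so the tray is home. I'll retreat and lift.

Request:
{"op": "step_arm", "data": {"increments": [{"tx": 2,"ty": 8,"tz": 0,"ax": 0,"ay": 0,"az": 0,"claw": -1},{"tx": 4,"ty": 17,"tz": 0,"ax": 0,"ay": 0,"az": 0,"claw": -1},{"tx": 4,"ty": 17,"tz": 15,"ax": 0,"ay": 0,"az": 0,"claw": -1},{"tx": 0,"ty": 0,"tz": 45,"ax": 0,"ay": 0,"az": 0,"claw": -1},{"tx": 0,"ty": 0,"tz": 45,"ax": 0,"ay": 0,"az": 0,"claw": -1},{"tx": 0,"ty": 0,"tz": 45,"ax": 0,"ay": 0,"az": 0,"claw": -1},{"tx": 0,"ty": 0,"tz": 45,"ax": 0,"ay": 0,"az": 0,"claw": -1},{"tx": 0,"ty": 0,"tz": 30,"ax": 5.8,"ay": -1.4,"az": 0,"claw": -1},{"tx": 0,"ty": 0,"tz": 0,"ax": 5.8,"ay": -1.4,"az": 0,"claw": -1},{"tx": 0,"ty": 0,"tz": 0,"ax": 0,"ay": 0,"az": 0,"claw": -1}]}}

```text
time_s: 9.8
tcp_pos: [0.6306, 0.0958, 0.2369]
eef_rot: [-179.8, 0.4, -103.7]
contact_force: [-0.6, -0.1, -0.6]
gripper_width: 0.0003
```

Run:
```python
from h import *
a=cap('top','top3'); W=cloud(a); H=cv2.cvtColor(a['image'],cv2.COLOR_BGR2HSV).astype(int)
m=(H[...,0]>5)&(H[...,0]<18)&(H[...,1]>170)&(W[...,2]>.06)&(W[...,0]>.5)&(W[...,0]<.7); m[:, :240]=False
q=W[m]; print('pad',len(q),q.mean(0).round(4))
m=(H[...,0]>100)&(H[...,0]<125)&(H[...,1]>150)&(W[...,0]>.53); q=W[m]; q=q[abs(q[:,2]-.046)<.006]; print('blue',len(q),cv2.minAreaRect((q[:,:2]*1000).astype(np.float32)))
s=r.get_state(); T=s['tcp_pos']; print(T.round(4),s['eef_rot'].round(1))
ex=np.array([-.233,-.9725,0]); ey=np.array([.9725,-.233,0]); z=np.array([0,0,1.])
Hg=np.array([.6667,-.0885,.053])
tipo=np.array([0,0,.021])
def tcp(th,g=0): 
    d=-np.cos(th)*ey+np.sin(th)*z; n=np.sin(th)*ey+np.cos(th)*z
    return Hg+.135*d+(.014+g)*n+.006*ey-tipo
p=tcp(.904,.02); print('approach',p.round(4),'delta mm',((p-T)*1000).round(1))
for th in [.904,.8,.7,.6,.5,.4,.3,.2,.1,.05,0]:
    q=tcp(th); print(th,q.round(4),((q-p)*1000).round(1)); p=q
```

```text
pad 404 [ 0.5959 -0.0717  0.1671]
blue 1427 ((613.2940063476562, 26.812278747558594), (50.16897201538086, 130.7362060546875), 77.1572494506836)
[0.6301 0.0956 0.2354] [-1.799e+02  1.000e-01 -1.037e+02]
approach [ 0.6173 -0.0767  0.1591] delta mm [ -12.8 -172.3  -76.3]
0.904 [ 0.602  -0.073   0.1467] [-15.3   3.7 -12.4]
0.8 [ 0.5908 -0.0703  0.1386] [-11.2   2.7  -8.1]
0.7 [ 0.5809 -0.0679  0.1297] [-9.9  2.4 -8.9]
0.6 [ 0.5719 -0.0658  0.1198] [-9.   2.2 -9.9]
0.5 [ 0.5638 -0.0639  0.109 ] [ -8.    1.9 -10.8]
0.4 [ 0.5569 -0.0622  0.0975] [ -6.9   1.7 -11.5]
0.3 [ 0.5511 -0.0608  0.0853] [ -5.8   1.4 -12.2]
0.2 [ 0.5466 -0.0597  0.0725] [ -4.6   1.1 -12.7]
0.1 [ 0.5433 -0.0589  0.0594] [ -3.3   0.8 -13.1]
0.05 [ 0.5421 -0.0586  0.0527] [-1.2  0.3 -6.7]
0 [ 0.5412 -0.0584  0.046 ] [-0.8  0.2 -6.7]
```

Request:
{"op": "step_arm", "data": {"increments": [{"tx": -1,"ty": -43,"tz": 0,"ax": 0,"ay": 0,"az": 0,"claw": -1},{"tx": -1,"ty": -43,"tz": 0,"ax": 0,"ay": 0,"az": 0,"claw": -1},{"tx": -1,"ty": -43,"tz": 0,"ax": 0,"ay": 0,"az": 0,"claw": -1},{"tx": -1,"ty": -43,"tz": 0,"ax": 0,"ay": 0,"az": 0,"claw": -1},{"tx": 0,"ty": 0,"tz": 0,"ax": 0,"ay": 0,"az": 0,"claw": -1},{"tx": -4,"ty": 0,"tz": -25,"ax": 0,"ay": 0,"az": 0,"claw": -1},{"tx": -4,"ty": 0,"tz": -25,"ax": 0,"ay": 0,"az": 0,"claw": -1},{"tx": 0,"ty": 0,"tz": -15,"ax": 0,"ay": 0,"az": 0,"claw": -1},{"tx": 0,"ty": 0,"tz": -10,"ax": 0,"ay": 0,"az": 0,"claw": -1},{"tx": 0,"ty": 0,"tz": 0,"ax": 0,"ay": 0,"az": 0,"claw": -1}]}}

```text
time_s: 10.85
tcp_pos: [0.617, -0.0751, 0.1565]
eef_rot: [179.8, -0.1, -103.5]
contact_force: [0.2, 0.7, -0.1]
gripper_width: 0.0004
```

Run:
```python
from h import *
b=cap('wrist','wr6'); s=r.get_state(); print(s['tcp_pos'].round(4),s['eef_rot'].round(1),s['contact_force'].round(1))
W=wcloud(b); H=cv2.cvtColor(b['image'],cv2.COLOR_BGR2HSV).astype(int)
m=(H[...,0]>5)&(H[...,0]<18)&(H[...,1]>190)&(W[...,2]>.13)&(W[...,2]<.2); print(m.sum(),np.nanmedian(W[m],0).round(4),np.percentile(W[m],[3,97],axis=0).round(3).tolist())
```

```text
[ 0.6177 -0.0752  0.1579] [ 1.799e+02 -1.000e-01 -1.035e+02] [ 0.5 -0.3  0.2]
2685 [ 0.5889 -0.1032  0.1692] [[0.579, -0.121, 0.158], [0.6, -0.085, 0.179]]
```

View pics/wr6.png

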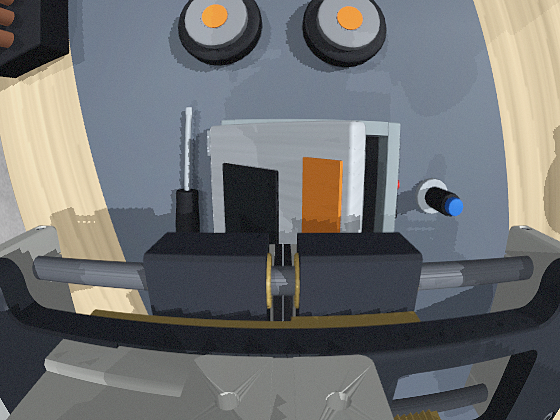

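The wrist view shows the closed fingers (col 282) just on the hinge side of the pad (302–342, rows 158–235), as planned. Now the approach and the first part of the arc.

Request:
{"op": "step_arm", "data": {"increments": [{"tx": -4,"ty": 1,"tz": -3,"ax": 0,"ay": 0,"az": 0,"claw": -1},{"tx": -4,"ty": 1,"tz": -3,"ax": 0,"ay": 0,"az": 0,"claw": -1},{"tx": -2,"ty": 0.5,"tz": -1.6,"ax": 0,"ay": 0,"az": 0,"claw": -1},{"tx": -2,"ty": 0.5,"tz": -1.6,"ax": 0,"ay": 0,"az": 0,"claw": -1},{"tx": -2,"ty": 0.5,"tz": -1.6,"ax": 0,"ay": 0,"az": 0,"claw": -1},{"tx": -2,"ty": 0.5,"tz": -1.5,"ax": 0,"ay": 0,"az": 0,"claw": -1},{"tx": -2.8,"ty": 0.7,"tz": -2,"ax": 0,"ay": 0,"az": 0,"claw": -1},{"tx": -2.8,"ty": 0.7,"tz": -2,"ax": 0,"ay": 0,"az": 0,"claw": -1},{"tx": -2.8,"ty": 0.7,"tz": -2,"ax": 0,"ay": 0,"az": 0,"claw": -1},{"tx": -2.8,"ty": 0.7,"tz": -2,"ax": 0,"ay": 0,"az": 0,"claw": -1}]}}

```text
time_s: 11.9
tcp_pos: [0.5905, -0.0689, 0.138]
eef_rot: [-180.0, 0.0, -103.5]
contact_force: [2.1, -0.4, -0.1]
gripper_width: 0.0007
```

Request:
{"op": "step_arm", "data": {"increments": [{"tx": -3.3,"ty": 0.7,"tz": -2.9,"ax": 0,"ay": 0,"az": 0,"claw": -1},{"tx": -3.3,"ty": 0.7,"tz": -3,"ax": 0,"ay": 0,"az": 0,"claw": -1},{"tx": -3.3,"ty": 0.7,"tz": -3,"ax": 0,"ay": 0,"az": 0,"claw": -1},{"tx": -3,"ty": 0.7,"tz": -3.3,"ax": 0,"ay": 0,"az": 0,"claw": -1},{"tx": -3,"ty": 0.7,"tz": -3.3,"ax": 0,"ay": 0,"az": 0,"claw": -1},{"tx": -3,"ty": 0.7,"tz": -3.3,"ax": 0,"ay": 0,"az": 0,"claw": -1}]}}

```text
time_s: 12.5
tcp_pos: [0.5714, -0.0647, 0.1193]
eef_rot: [180.0, -0.0, -103.5]
contact_force: [2.6, 0.6, 0.6]
gripper_width: 0.0003
```

Run:
```python
from h import *
a=cap('side','side4'); b=cap('wrist','wr7')
cv2.imwrite('pics/m7.png',cv2.resize(np.hstack([a['image'],b['image']]),(800,300)))
print(r.get_state()['contact_force'].round(1),r.get_state()['tcp_pos'].round(4))
W=wcloud(b); H=cv2.cvtColor(b['image'],cv2.COLOR_BGR2HSV).astype(int)
m=(H[...,0]>5)&(H[...,0]<18)&(H[...,1]>190)&(W[...,2]>.06)&(W[...,2]<.2); print(m.sum(),np.nanmedian(W[m],0).round(4))
```

```text
[-0.5  0.5  0.6] [ 0.5706 -0.0647  0.1189]
3504 [ 0.5565 -0.0946  0.1364]
```

View pics/m7.png

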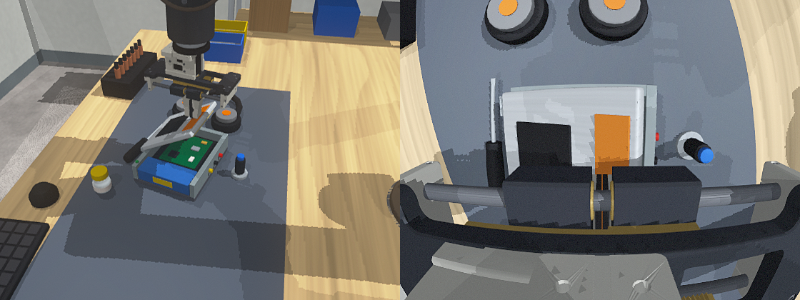

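The cover is following the fingers. The side view shows the tips on the cover, and the wrist view shows them at the pad (610,170).

Request:
{"op": "step_arm", "data": {"increments": [{"tx": -2.9,"ty": 0.6,"tz": -3.6,"ax": 0,"ay": 0,"az": 0,"claw": -1},{"tx": -2.9,"ty": 0.6,"tz": -3.6,"ax": 0,"ay": 0,"az": 0,"claw": -1},{"tx": -2.9,"ty": 0.6,"tz": -3.6,"ax": 0,"ay": 0,"az": 0,"claw": -1},{"tx": -2.5,"ty": 0.6,"tz": -3.8,"ax": 0,"ay": 0,"az": 0,"claw": -1},{"tx": -2.5,"ty": 0.6,"tz": -3.8,"ax": 0,"ay": 0,"az": 0,"claw": -1},{"tx": -2.5,"ty": 0.6,"tz": -3.8,"ax": 0,"ay": 0,"az": 0,"claw": -1},{"tx": -2,"ty": 0.5,"tz": -4,"ax": 0,"ay": 0,"az": 0,"claw": -1},{"tx": -2,"ty": 0.5,"tz": -4,"ax": 0,"ay": 0,"az": 0,"claw": -1},{"tx": -2,"ty": 0.5,"tz": -4,"ax": 0,"ay": 0,"az": 0,"claw": -1},{"tx": -1.5,"ty": 0.4,"tz": -4.2,"ax": 0,"ay": 0,"az": 0,"claw": -1},{"tx": -1.5,"ty": 0.4,"tz": -4.2,"ax": 0,"ay": 0,"az": 0,"claw": -1},{"tx": -1.5,"ty": 0.4,"tz": -4,"ax": 0,"ay": 0,"az": 0,"claw": -1}]}}

```text
time_s: 13.8
tcp_pos: [0.5448, -0.0585, 0.0726]
eef_rot: [180.0, -0.0, -103.5]
contact_force: [2.3, 0.1, 1.1]
gripper_width: 0.0005
```

Request:
{"op": "step_arm", "data": {"increments": [{"tx": -0.7,"ty": 0.2,"tz": -3,"ax": 0,"ay": 0,"az": 0,"claw": -1},{"tx": -0.6,"ty": 0.1,"tz": -3,"ax": 0,"ay": 0,"az": 0,"claw": -1},{"tx": -0.5,"ty": 0.1,"tz": -3,"ax": 0,"ay": 0,"az": 0,"claw": -1},{"tx": -0.5,"ty": 0.1,"tz": -3,"ax": 0,"ay": 0,"az": 0,"claw": -1},{"tx": -0.4,"ty": 0.1,"tz": -2.5,"ax": 0,"ay": 0,"az": 0,"claw": -1},{"tx": -0.3,"ty": 0,"tz": -2,"ax": 0,"ay": 0,"az": 0,"claw": -1},{"tx": -0.2,"ty": 0,"tz": -1.5,"ax": 0,"ay": 0,"az": 0,"claw": -1},{"tx": 0,"ty": 0,"tz": -1,"ax": 0,"ay": 0,"az": 0,"claw": -1},{"tx": 0,"ty": 0,"tz": -1,"ax": 0,"ay": 0,"az": 0,"claw": -1},{"tx": 0,"ty": 0,"tz": -1,"ax": 0,"ay": 0,"az": 0,"claw": -1}]}}

```text
time_s: 14.8
tcp_pos: [0.5417, -0.0579, 0.0519]
eef_rot: [180.0, -0.0, -103.5]
contact_force: [-1.8, -0.3, 1.2]
gripper_width: 0.0003
```

Request:
{"op": "step_arm", "data": {"increments": [{"tx": 0,"ty": 0,"tz": -1,"ax": 0,"ay": 0,"az": 0,"claw": -1},{"tx": 0,"ty": 0,"tz": -1,"ax": 0,"ay": 0,"az": 0,"claw": -1}]}}

```text
time_s: 15.0
tcp_pos: [0.5417, -0.0579, 0.0499]
eef_rot: [180.0, -0.0, -103.5]
contact_force: [-2.2, 0.0, 1.8]
gripper_width: 0.0005
```

Request:
{"op": "step_arm", "data": {"increments": [{"tx": 0,"ty": 0,"tz": -1,"ax": 0,"ay": 0,"az": 0,"claw": -1},{"tx": 0,"ty": 0,"tz": -1,"ax": 0,"ay": 0,"az": 0,"claw": -1}]}}

```text
time_s: 15.2
tcp_pos: [0.5417, -0.0579, 0.0479]
eef_rot: [-180.0, -0.0, -103.5]
contact_force: [-1.8, -0.2, 1.7]
gripper_width: 0.0003
```

Request:
{"op": "step_arm", "data": {"increments": [{"tx": 0,"ty": 0,"tz": -1,"ax": 0,"ay": 0,"az": 0,"claw": -1},{"tx": 0,"ty": 0,"tz": -1,"ax": 0,"ay": 0,"az": 0,"claw": -1}]}}

```text
time_s: 15.4
tcp_pos: [0.5418, -0.0579, 0.0462]
eef_rot: [-180.0, -0.0, -103.5]
contact_force: [-6.2, 3.5, 14.9]
gripper_width: 0.0004
```

Request:
{"op": "step_arm", "data": {"increments": [{"tx": 0,"ty": 0,"tz": -1,"ax": 0,"ay": 0,"az": 0,"claw": -1}]}}

```text
time_s: 15.5
tcp_pos: [0.5418, -0.0579, 0.0461]
eef_rot: [-180.0, -0.0, -103.5]
contact_force: [-9.2, 2.7, 23.1]
gripper_width: 0.0003
```

Request:
{"op": "step_arm", "data": {"increments": [{"tx": 0,"ty": 0,"tz": -1,"ax": 0,"ay": 0,"az": 0,"claw": -1}]}}

```text
time_s: 15.6
tcp_pos: [0.5418, -0.0579, 0.046]
eef_rot: [-180.0, -0.0, -103.5]
contact_force: [-11.8, 4.2, 31.5]
gripper_width: 0.0007
```

Request:
{"op": "step_arm", "data": {"increments": [{"tx": 0,"ty": 0,"tz": -1,"ax": 0,"ay": 0,"az": 0,"claw": -1}]}}

```text
time_s: 15.7
tcp_pos: [0.5419, -0.0579, 0.0459]
eef_rot: [-179.9, -0.0, -103.5]
contact_force: [-15.9, 5.1, 41.3]
gripper_width: 0.0003
```

The cover hit its stop at the predicted z (0.046) with the force climbing. I'll lift off straight up, move clear and check.

Request:
{"op": "step_arm", "data": {"increments": [{"tx": 0,"ty": 0,"tz": 3,"ax": 0,"ay": 0,"az": 0,"claw": -1},{"tx": 0,"ty": 0,"tz": 10,"ax": 0,"ay": 0,"az": 0,"claw": -1},{"tx": 0,"ty": 0,"tz": 40,"ax": 0,"ay": 0,"az": 0,"claw": -1},{"tx": 0,"ty": 0,"tz": 45,"ax": 0,"ay": 0,"az": 0,"claw": -1},{"tx": 0,"ty": 0,"tz": 45,"ax": 0,"ay": 0,"az": 0,"claw": -1},{"tx": 0,"ty": 0,"tz": 45,"ax": 0,"ay": 0,"az": 0,"claw": -1},{"tx": -15,"ty": -45,"tz": 0,"ax": 0,"ay": 0,"az": 0,"claw": -1},{"tx": -15,"ty": -45,"tz": 0,"ax": 0,"ay": 0,"az": 0,"claw": -1},{"tx": -15,"ty": -45,"tz": 0,"ax": 0,"ay": 0,"az": 0,"claw": -1},{"tx": -15,"ty": -45,"tz": 0,"ax": 0,"ay": 0,"az": 0,"claw": -1},{"tx": -15,"ty": -45,"tz": 0,"ax": 0,"ay": 0,"az": 0,"claw": -1},{"tx": 0,"ty": 0,"tz": 0,"ax": 0,"ay": 0,"az": 0,"claw": -1}]}}

```text
time_s: 16.9
tcp_pos: [0.4648, -0.287, 0.2311]
eef_rot: [180.0, -0.0, -103.8]
contact_force: [0.9, 1.4, 0.6]
gripper_width: 0.0004
```

Run:
```python
from h import *
a=cap('top','top5'); s=cap('side','side5')
cv2.imwrite('pics/m8.png',cv2.resize(np.hstack([a['image'],s['image']]),(800,300)))
for n,c in(('top',a),('side',s)):
    W=cloud(c); H=cv2.cvtColor(c['image'],cv2.COLOR_BGR2HSV).astype(int); h,sa=H[...,0],H[...,1]
    R=(W[...,0]>.4)&(W[...,0]<.8)&(abs(W[...,1])<.2)
    for k,m in(('pad',(h>5)&(h<18)&(sa>170)&(W[...,2]>.055)&(abs(W[...,1]+.06)<.07)),('block',(h>100)&(h<125)&(sa>150)&(W[...,0]>.53)&(abs(W[...,2]-.046)<.006)),('post',(h>100)&(h<125)&(sa>150)&(W[...,0]<.5)),('jar',(h>20)&(h<35)&(sa>150)&(W[...,0]>.7))):
        q=W[m&R]
        if len(q)<20: print(n,k,'few');continue
        print(n,k,len(q),np.median(q,0).round(4),'z p5-95',np.percentile(q[:,2],[5,95]).round(4), cv2.minAreaRect((q[:,:2]*1000).astype(np.float32)))
print(r.get_state()['contact_force'].round(1))
```

```text
top pad few
top block 666 [0.6174 0.04   0.0449] z p5-95 [0.0429 0.0472] ((616.6005859375, 40.15693664550781), (23.30394172668457, 130.10052490234375), 75.40222930908203)
top post few
top jar 273 [0.7606 0.0656 0.054 ] z p5-95 [0.0296 0.0563] ((771.1849975585938, 67.77977752685547), (59.186561584472656, 36.043174743652344), 7.617779731750488)
side pad 592 [ 0.5383 -0.0552  0.0663] z p5-95 [0.0645 0.068 ] ((538.3718872070312, -58.1572265625), (101.57225799560547, 29.38262939453125), 77.25358581542969)
side block 1796 [0.6127 0.0306 0.0453] z p5-95 [0.0424 0.0471] ((614.4532470703125, 27.433752059936523), (52.83415222167969, 131.1093292236328), 76.4350814819336)
side post 91 [ 0.4552 -0.0332  0.0606] z p5-95 [0.054  0.0631] ((457.5572509765625, -72.32339477539062), (16.35348892211914, 91.83480834960938), 4.5071892738342285)
side jar 430 [0.7591 0.0714 0.054 ] z p5-95 [0.0438 0.0557] ((774.5714721679688, 38.542930603027344), (36.43788528442383, 103.28302001953125), 25.113561630249023)
[-0.6  0.5 -0.1]
```

View pics/m8.png

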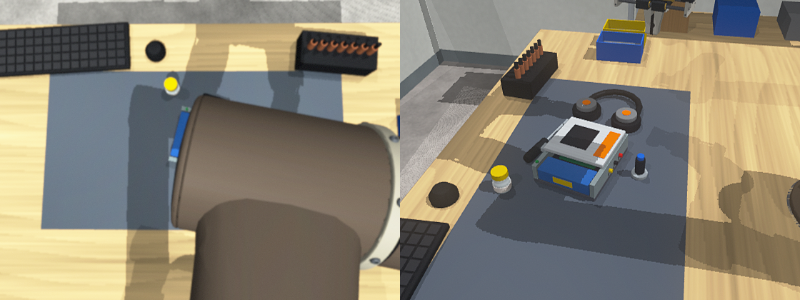

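The side view shows the cover lying level with its pad at (607,147), the tray front flush, and the jar and post standing where they were.

```bash
python3 -c "
from plant import r; print(r.close_job(), r.get_state()['time_s'])"
```

```text
the job is handed in; nothing more can be done
the job is handed in; nothing more can be done
```

The tray is fully home and the cover is fully shut, done in that order. I handed the job in shortly after 17 s, with the arm lifted clear and touching nothing.

- **Tray:** I pushed the blue face in at about 40 mm/s, slowing to 10 mm/s, until it stopped with about 11 N on the tool. The last side view measured the block at (0.614, 0.027). Its front face is therefore within about 2 mm of the expected home position and in line with the wall ends.
- **Cover:** I pressed it down along its arc at the hinge-side part of the orange pad, slowing to 10 mm/s at the end. It met its stop at the predicted height. I took two or three small steps more than needed there, so the pressing force reached about 41 N vertically at the fingertips (about 45 N in all) before I lifted off. The last measurement put the pad level at z = 0.066 m (0.067 expected).
- **Jar and post:** the last images measured both where they started.
- **Headset and screwdriver:** the arm never went near them. The headset looked unmoved in the last side view, but I did not measure either one.

**Disagreements in the checks:**
- **Fingertip position:** the true fingertips sat about 40 mm further back along the tool than the stated tool frame. My first tray push therefore passed over the blue block without touching it. I found this from the wrist depth image and corrected for it.
- **Final top view:** the arm hid the pad and post there, so the final figures for those come from the side camera only.

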